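# Sort salvaged parts into colour trays

### The job

Sort the five salvaged parts on the bench into the divided trays: both transformers into the blue tray, both wire reels into the yellow tray and the heat sink into the red tray, one part to a bay, each standing upright and flat on the tray's floor. Set them down rather than drop them, let go of them all, and leave the flux bottle and the multimeter standing where they are.

Things in the scene. Friction and masses are not known exactly. Their poses are not given: they have to be found in the camera images.
- transformer: Small mains transformer with a dark grey iron core, yellow winding and a whitish strip on top, 50 (x) x 56 (y) x 52 (z) mm, about 0.46 kg. Stands upright on the bench at any yaw; origin: centre of its underside. Grip the core across y: 56 mm between its end faces, which are 30 mm wide in x and 46 mm high; the winding bulges to +-25 mm in x.
- transformer_green: Larger green-varnished transformer with light tag strips, 68 (x) x 70 (y) x 58 (z) mm, about 0.52 kg. Stands upright on the bench at any yaw; origin: centre of its underside. Its middle can be gripped across x: 60 mm between the solid faces (the drawn outline is up to 68 mm), solid from 8 to 44 mm high and +-20 mm in y.
- solder_reel: Large reel of white wire with green end flanges, standing on a flange: round, 62 mm across, 48 mm high, about 0.28 kg. Stands upright on the bench at any yaw; origin: centre of its underside. Grip it across the flanges, at any yaw; for contact it is a plain cylinder.
- solder_reel_small: Small all-white reel of wire standing on a flange: round, 44 mm across, 30 mm high, about 0.09 kg. Stands upright on the bench at any yaw; origin: centre of its underside. Grip it across the flanges, at any yaw; for contact it is a plain cylinder.
- heat_sink: Light aluminium heat sink with upright fins, a block of 45 (x) x 60 (y) x 28 (z) mm, about 0.12 kg. Stands upright on the bench at any yaw; origin: centre of its underside. Grip it across x (45 mm); for contact it is a plain block.
- tray_blue: Low blue plastic tray, fixed, 185 (x) x 94 (y) x 22 mm high; x points away from the robot within 0.08 rad. Origin: centre of its underside. Floor 10 mm thick, walls 3 mm. A cross wall at x = 0, as high as the rim, parts it into two square bays, 88 x 88 mm clear, centred at x = +45.5 and -45.5 mm, y = 0; one part to a bay. For the two transformers.
- tray_yellow: Low yellow plastic tray, fixed, 185 (x) x 94 (y) x 22 mm high; x points away from the robot within 0.08 rad. Origin: centre of its underside. Floor 10 mm thick, walls 3 mm. A cross wall at x = 0, as high as the rim, parts it into two square bays, 88 x 88 mm clear, centred at x = +45.5 and -45.5 mm, y = 0; one part to a bay. For the two reels.
- tray_red: Low red plastic tray, fixed, 185 (x) x 94 (y) x 22 mm high; x points away from the robot within 0.08 rad. Origin: centre of its underside. Floor 10 mm thick, walls 3 mm. A cross wall at x = 0, as high as the rim, parts it into two square bays, 88 x 88 mm clear, centred at x = +45.5 and -45.5 mm, y = 0; one part to a bay. For the heat sink; its other bay stays empty.
- flux_bottle: Bystander: amber bottle with a white pointed cap, 36 mm across, 92 mm high, standing to the right of the trays (smaller y). Origin at the centre of its underside, z up. Leave it standing where it is.
- multimeter: Bystander: yellow hand multimeter propped up on its stand, 168 x 95 x 167 mm high, to the left of the trays (larger y). Origin at the centre of its underside, z up. Leave it standing where it is.
Mind the look-alikes: they are no part of the job. What is shaped like the heat_sink but purple is not meant.

How it is judged:
By the outcome, as a careful person would: the job done as asked, in the order asked, and still so for the second after the job is handed in, with the robot touching nothing.
It also fails if it takes over 125 s, if anything falls off the work surface, if the arm or the gripper's body presses on something with over 40 N, if the wrist force passes 120 N, or if a joint passes its speed limit or range.

### The arm

A 6-joint arm with a two-finger parallel gripper is mounted at the origin on a cart in front of the work surface, level with it; the furniture and walls round the work are solid. World frame = base frame: x ahead of the robot, y to its left, z up, the work surface at z = 0. Lengths are in mm, angles in rad, forces in N, time in s.
With the tool pointing down it reaches from about 300 to 775 mm from the base axis. Payload 14.6 kg.
Tool frame: the origin (TCP) lies on the centre line of the jaws, within the pads' length; the fingertips stand 19 mm ahead of it and the grasp point (between the pads) is the TCP (bot.tip_reach is the distance from the TCP to the fingertips, in mm); z points along the fingers, y is the line along which they close (so a half turn about z gives the same grasp; the last joint's range is limited). The gripper opens to 85 mm and grips with 20 to 120 N. Pads are 22 mm wide; open, the fingers measure 114 mm over their backs; the gripper's body (76 mm by 85 mm) begins 54 mm behind the grasp point. The pads swing forward as they close: fully open they stand 13 mm farther back than shut.
Start: joints at [1.129, 0.3, 1.521, -0, 1.321, -0.067], TCP at [201.344, 511.811, 250.281] pointing down, gripper open.
Joint ranges: [-3.03, 3.03], [-0.79, 2.21], [0.23, 2.52], [-1.04, 4.18], [0, 3.07], [-2.55, 2.55]. Speed limits (rad/s): [2.22, 2.22, 2.57, 3.14, 3.14, 3.14].

### API

Orientations are given as a unit quaternion [w, x, y, z].
In Python, from rig import bot gives the robot as it stands. Calls block until the motion is done:
- bot.move_to(position, orientation): joint-space move of the TCP to a pose.
- bot.servo_line(position, attitude=None, speed=150, until_force=None): straight line of the TCP; attitude=None keeps the orientation; speed is the mean speed in mm/s. With until_force (N) it stops when the force on the tool has changed by that much, and returns True; else False.
- bot.move_joints(angles): joint-space move.
- bot.move_gripper(opening, grip_force=None): finger opening in mm; grip_force is the grip in N (None keeps the last); returns when the fingers have stopped.
- bot.dwell(seconds).
- bot.ik(position, orientation): joint angles nearest the present ones, or None.
- bot.read_state(): the state.
- bot.read_camera(name): name is "scene" or "side" or "wrist"; returns a dict with "image" (480x640x3 uint8, blue, green, red), "depth" (480x640 float32, mm along the optical axis (not along the pixel's ray), 0 where there is no reading), "fovy" (degrees; the focal length in pixels is half the picture's height over the tangent of half this angle, whatever the lens; pixels are square), "cx", "cy" (the principal point, pixels), "eye" and "attitude" of the camera in the world; the wrist camera has in their place "mount" (4x4, takes a point from camera to tool coordinates, whose origin is the TCP and whose axes are the flange's). Camera axes: x right, y down, z forward; pixel columns grow to the right and rows downward; lengths in mm; the calibration is good to about 2 mm. A picture is of the moment at which its call begins: read the wrist's pose just before it.
A pose or a line that the arm cannot do raises bot.MotionError and nothing moves.
- bot.finish_job(): hands the job in; it is judged then, once.
The state is a dict: "clock": time; "joint_positions": joint angles; "qvel": joint speeds; "effort": joint torques, N m; "ee_pos": TCP position; "tool_rot": TCP orientation; "ft_force": force on the tool from outside, world axes, zero at the start; "moment": the same for the moment, N m; "grip_width": finger opening in mm; "grip_force": force on a finger pad.
Only numpy, scipy, OpenCV 4.12 (cv2) and the standard library are available. Lean on these libraries where they do the work, as an engineer would, in place of code of your own. Each camera call takes 0.05 s, during which the arm holds its last target. There are 200 camera calls.

## Working session

There is one attempt and no reset: what is moved stays moved. The work goes in short steps, each a Python script; the robot and the scene stay as the last script left them, time stands still between calls to the robot, and variables do not carry over. Pictures are saved under pics/ and viewed, at most 14 in all, crops included, and the job is handed in when it is done.

```bash
mkdir -p pics; ls
cat > h.py <<'E'
import numpy as np, cv2, pickle
from rig import bot
from scipy.spatial.transform import Rotation as R
def rot(q): return R.from_quat(np.roll(q,-1)).as_matrix()
def shot(name,f):
    s=bot.read_state(); c=dict(bot.read_camera(name))
    if 'mount' in c:
        T=np.eye(4);T[:3,:3]=rot(s['tool_rot']);T[:3,3]=s['ee_pos'];c['T']=T@np.array(c['mount'])
    else:
        T=np.eye(4);a=np.array(c['attitude']);T[:3,:3]=rot(a) if a.size==4 else a;T[:3,3]=c['eye'];c['T']=T
    cv2.imwrite('pics/%s.png'%f,c['image']); pickle.dump(c,open('pics/%s.pkl'%f,'wb')); return c
def load(f): return pickle.load(open('pics/%s.pkl'%f,'rb'))
def cloud(c):
    h,w=c['depth'].shape; f=h/2/np.tan(np.radians(c['fovy'])/2)
    u,v=np.meshgrid(np.arange(w),np.arange(h)); d=c['depth']
    P=np.stack([(u-c['cx'])/f*d,(v-c['cy'])/f*d,d],-1)
    P=P@c['T'][:3,:3].T+c['T'][:3,3]; P[d==0]=np.nan; return P
E
python3 - <<'E'
from h import *
for n in('scene','side'):
    c=shot(n,n+'0'); print(n,c['fovy'],c['T'].round(2).tolist())
print(bot.read_state())
E
```

```text
pics
scene 49.43279264107985 [[0.57, -0.56, 0.6, -213.64], [-0.82, -0.38, 0.42, -462.18], [-0.01, -0.73, -0.68, 847.93], [0.0, 0.0, 0.0, 1.0]]
side 48.38587473267701 [[-1.0, -0.02, 0.04, 439.54], [-0.04, 0.43, -0.9, 1315.77], [-0.0, -0.9, -0.43, 631.46], [0.0, 0.0, 0.0, 1.0]]
{'clock': 0.1, 'joint_positions': array([ 1.12942685e+00,  3.00434154e-01,  1.52153255e+00,  1.21919227e-05,
        1.32068012e+00, -6.65873919e-02]), 'qvel': array([-1.42373860e-03, -1.76031669e-03, -5.57816213e-05,  7.69793068e-05,
       -2.18754331e-03, -3.62125184e-04]), 'effort': array([ 2.46113021e-03, -5.44370234e+01, -3.62372768e+01,  3.05035144e-05,
        2.86283816e-03, -7.25569237e-06]), 'ee_pos': array([201.25103704, 511.65384213, 249.76209651]), 'tool_rot': array([-1.38149644e-04,  1.86297705e-01,  9.82493200e-01, -5.08692370e-04]), 'ft_force': array([-0.05385642,  0.49152224,  0.14399722]), 'moment': array([-0.0089985 ,  0.03036541, -0.03044624]), 'grip_force': 0.0, 'grip_width': 85.37870661595163}
```

View pics/scene0.png

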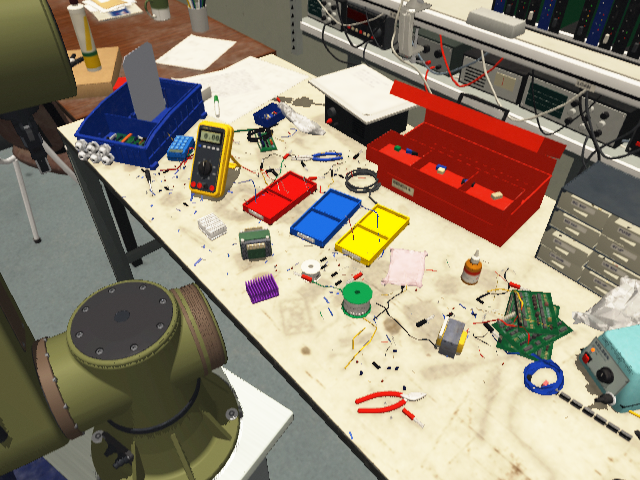

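View pics/side0.png

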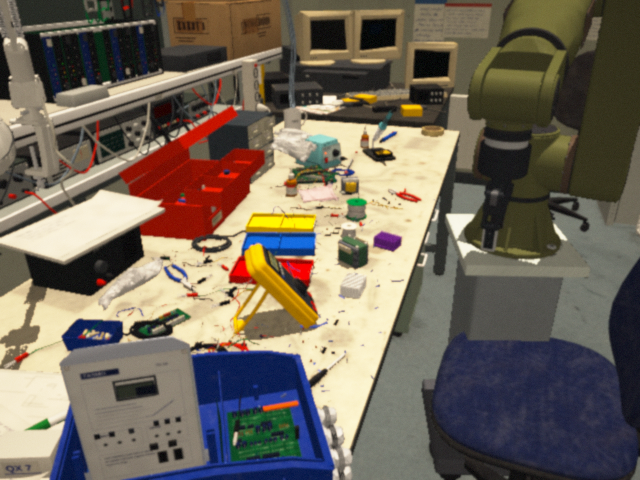

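The scene view shows these parts:
- Heat sink: silver, at (212,227). The purple block at (262,289) has the same shape but is the look-alike, so I'll leave it.
- Transformers: green at (256,244), yellow/grey at (452,335).
- Reels: small at (311,268), large at (357,299).
- Trays: red (281,197), blue (326,217), yellow (372,234).
- Bystanders: bottle (472,268), multimeter (210,160).

The side view agrees: heat sink (352,286), green transformer (352,250), purple block (387,241).

Run:
```python
from h import *
P=cloud(load('scene0'))
for n,(u,v) in dict(heat=(212,222),purple=(262,285),green=(256,236),small=(311,265),big=(357,290),tr=(455,325),bottle=(472,262),meter=(210,160),red=(281,197),blue=(322,220),yel=(368,238)).items():
    print(n,np.nanmedian(P[v-2:v+3,u-2:u+3].reshape(-1,3),0).round())
P=cloud(load('side0'))
for n,(u,v) in dict(heat=(352,280),purple=(387,237),green=(352,240),small=(348,228),big=(357,201),tr=(350,182)).items():
    print('side',n,np.nanmedian(P[v-1:v+2,u-1:u+2].reshape(-1,3),0).round())
print(np.array(bot.read_camera('wrist')['mount']).round(3))
for p in([480,150,420],[430,-60,420],[450,200,420],[420,-100,400]): print(p,bot.ik(p,[0,0,1,0]),bot.ik(p,[0,1,0,0]))
```

```text
heat [428. 286.  28.]
purple [339.  61.  25.]
green [424. 145.  57.]
small [442.   7.  30.]
big [ 420. -124.   48.]
tr [ 449. -326.   49.]
bottle [ 615. -290.   59.]
meter [552. 395.  96.]
red [614. 219.  13.]
blue [597.  82.  12.]
yel [603. -45.  13.]
side heat [427. 290.  26.]
side purple [337.  67.  25.]
side green [428. 148.  55.]
side small [438.  22.  28.]
side big [ 413. -131.   46.]
side tr [ 433. -309.   37.]
[[ 1.00000e-03 -9.66000e-01 -2.60000e-01  6.52020e+01]
 [ 1.00000e+00  0.00000e+00  0.00000e+00 -8.34000e-01]
 [-0.00000e+00 -2.60000e-01  9.66000e-01 -1.23422e+02]
 [ 0.00000e+00  0.00000e+00  0.00000e+00  1.00000e+00]]
[480, 150, 420] [ 2.30041367e-01  1.23385579e-01  1.34820048e+00 -4.44089210e-16
  1.67000659e+00 -1.34075496e+00] [ 2.30041367e-01  1.23385579e-01  1.34820048e+00 -4.44089210e-16
  1.67000659e+00  1.80083769e+00]
[430, -60, 420] [-2.23039482e-01 -3.94825496e-02  1.51750961e+00 -4.44089210e-16
  1.66356559e+00 -1.79383581e+00] [-2.23039482e-01 -3.94825496e-02  1.51750961e+00 -4.44089210e-16
  1.66356559e+00  1.34775684e+00]
[450, 200, 420] [ 3.43832393e-01  9.85148393e-02  1.37567076e+00 -4.44089210e-16
  1.66740706e+00 -1.22696393e+00] [ 3.43832393e-01  9.85148393e-02  1.37567076e+00 -4.44089210e-16
  1.66740706e+00  1.91462872e+00]
[420, -100, 400] [-3.18618160e-01 -4.42599703e-02  1.56661847e+00 -4.44089210e-16
  1.61923416e+00 -1.88941449e+00] [-3.18618160e-01 -4.42599703e-02  1.56661847e+00 -4.44089210e-16
  1.61923416e+00  1.25217817e+00]
```

```bash
cat >> h.py <<'E'
def ortho(cs,x0,x1,y0,y1,s):  # s px/mm; image up = +x, left = +y
    H,W=int((x1-x0)*s),int((y1-y0)*s); img=np.zeros((H,W,3),np.uint8); Z=np.full((H,W),-99.)
    for c in cs:
        P=cloud(c).reshape(-1,3); C=c['image'].reshape(-1,3)
        k=np.isfinite(P[:,0])&(P[:,0]>x0+1)&(P[:,0]<x1-1)&(P[:,1]>y0+1)&(P[:,1]<y1-1)&(P[:,2]<180); P,C=P[k],C[k]
        for i in np.argsort(P[:,2]):
            r,q=int((x1-P[i,0])*s),int((y1-P[i,1])*s)
            if P[i,2]>=Z[r,q]: Z[r,q]=P[i,2]; img[r,q]=C[i]
    return img,Z
E
python3 - <<'E'
from h import *
bot.move_to([420,210,400],[0,0,1,0]); c1=shot('wrist','w1')
bot.move_to([420,-160,400],[0,0,1,0]); c2=shot('wrist','w2')
print(bot.read_state()['clock'],c1['fovy'])
img,Z=ortho([c1,c2],290,720,-400,460,.9); np.save('Z.npy',Z)
cv2.imwrite('pics/ortho.png',img)
cv2.imwrite('pics/pair.png',np.hstack([cv2.resize(c['image'],(400,300)) for c in(c1,c2)]))
E
```

```text
3.125 61.92068429048259
```

View pics/ortho.png

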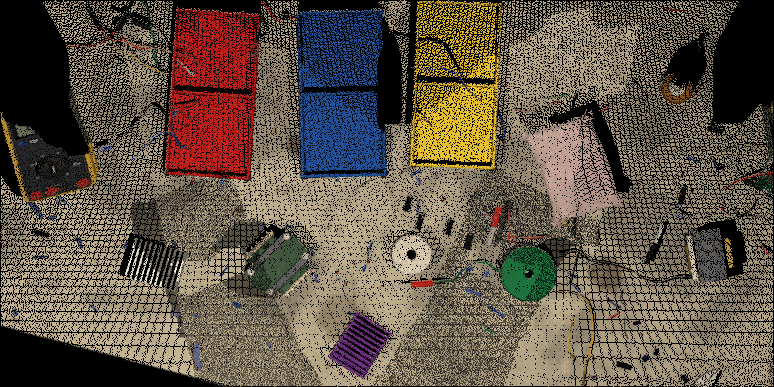

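View pics/pair.png

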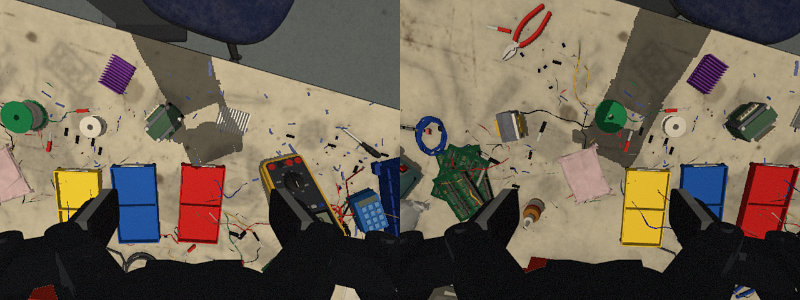

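The top-down map shows the heat sink (153,261) with silver fins, green transformer (280,262), small reel (412,254), large reel (528,272) and the grey-core transformer (712,250). The purple look-alike is at (360,345). Trays are red (210,93), blue (342,93) and yellow (455,83), with loose wires lying in two of them. Next I'll fit footprints.

```bash
cat > fit.py <<'E'
from h import *
def fit(cs,ctr,r,zlo,zhi=200,mask=None):
    Q=[]
    for c in cs:
        P=cloud(c); k=np.isfinite(P[...,0])&(np.hypot(P[...,0]-ctr[0],P[...,1]-ctr[1])<r)&(P[...,2]>zlo)&(P[...,2]<zhi)
        if mask: k&=mask(c['image'].astype(int))
        Q.append(P[k])
    Q=np.vstack(Q)
    if len(Q)<20: return None
    (cx,cy),(w,h),a=cv2.minAreaRect(Q[:,:2].astype(np.float32))
    if w>h: w,h,a=h,w,a+90
    a=(a+90)%180-90   # a: direction of short side, deg in world
    return np.round([cx,cy,w,h,a,np.percentile(Q[:,2],95),len(Q)],1)
E
python3 - <<'E'
from fit import *
c1,c2=load('w1'),load('w2')
objs=dict(heat=((430,288),50,15),green=((428,148),58,8),small=((440,4),38,14),big=((418,-126),50,15),tr=((442,-325),55,8))
for n,(c,r,z) in objs.items():
    for m,cs in(('w1',[c1]),('w2',[c2])): print(n,m,fit(cs,c,r,z))
print('green top',fit([c1],(428,148),58,35),fit([c2],(428,148),58,35)); print('tr top',fit([c2],(442,-325),55,35))
cols=dict(red=((615,227),lambda i:(i[...,2]>90)&(i[...,1]<70)&(i[...,0]<70)),blue=((615,80),lambda i:(i[...,0]>90)&(i[...,2]<80)),yel=((625,-46),lambda i:(i[...,2]>120)&(i[...,1]>90)&(i[...,0]<90)))
for n,(c,mk) in cols.items():
    for m,cs in(('w1',[c1]),('w2',[c2]),('scene',[load('scene0')])): print(n,m,fit(cs,c,120,5,40,mk))
    P=cloud(c1); k=mk(c1['image'].astype(int))&(np.hypot(P[...,0]-c[0]+40,P[...,1]-c[1])<25); print('floor',np.nanmedian(P[k][:,2]))
E
```

```text
heat w1 [ 426.2  287.5   45.1   59.8  -16.2   28.7 1396. ]
heat w2 [429.2 255.7   3.5  20.8  77.2  24.4  61. ]
green w1 [ 427.2  151.3   67.7   70.8   45.    57.6 2814. ]
green w2 [ 427.1  151.    69.3   70.6   44.6   57.3 3820. ]
small w1 [ 430.5    3.1   43.3   56.4   88.8   31.7 1050. ]
small w2 [ 431.     2.1   42.8   57.4  -82.9   31.8 1021. ]
big w1 [ 423.1 -121.6   61.7   79.1  -47.1   48.9 2594. ]
big w2 [ 423.8 -121.    69.5   80.8  -25.6   49.1 2100. ]
tr w1 None
tr w2 [ 444.  -312.8   74.    85.    -2.6   52.  2014. ]
green top [ 427.2  151.3   67.7   70.8   45.    57.7 2699. ] [ 426.8  150.9   69.3   70.5   45.6   57.5 3168. ]
tr top [ 436.5 -328.7   50.    56.1  -81.5   52.2 1686. ]
red w1 [ 630.5  252.6  158.3  211.7   84.5   22.  7604. ]
red w2 [ 613.3  242.6  139.   184.7   89.7   22.  6517. ]
red scene [ 629.4  245.   158.9  215.6   81.6   23.6 1826. ]
floor 10.288291542718525
blue w1 [ 615.9   80.3   93.9  184.7  -88.6   21.9 7206. ]
blue w2 [ 615.    80.7   94.5  183.5  -88.1   21.9 3619. ]
blue scene [ 614.6   80.1   96.   189.5  -89.    23.4 2054. ]
floor 10.272640104702873
yel w1 [ 597.6  -49.2  102.   127.9   87.5   22.2 3723. ]
yel w2 [ 625.   -77.4  155.7  185.6   87.6   22.1 7463. ]
yel scene [ 625.4  -49.3  101.5  192.3   87.6   23.6 2259. ]
floor 10.302926160363882
```

Run:
```python
from fit import *
c1,c2=load('w1'),load('w2')
cols=dict(red=((616,229),lambda i:(i[...,2]>90)&(i[...,1]<70)&(i[...,0]<70),c1),yel=((625,-46),lambda i:(i[...,2]>120)&(i[...,1]>90)&(i[...,0]<90),c2))
for n,(c,mk,im) in cols.items():
    for zl in(7,18):
        P=cloud(im); k=mk(im['image'].astype(int))&(P[...,2]>zl)&(P[...,2]<26)&(np.hypot(P[...,0]-c[0],P[...,1]-c[1])<125)
        k=cv2.morphologyEx(k.astype(np.uint8),cv2.MORPH_OPEN,np.ones((2,2)));_,L,S,_=cv2.connectedComponentsWithStats(cv2.dilate(k,np.ones((3,3))))
        k=(L==1+S[1:,4].argmax())&(k>0); print(n,zl,cv2.minAreaRect(P[k][:,:2].astype(np.float32)))
for n,c,r,z in(('small',(432,3),34,24),('big',(423,-121),42,42)):
    for im in(c1,c2): print(n,fit([im],c,r,z))
a=cv2.resize(c1['image'][140:250,200:320],None,fx=3.3,fy=3.3,interpolation=2)
b=cv2.resize(c2['image'][140:250,140:260],None,fx=3.3,fy=3.3,interpolation=2)
cv2.imwrite('pics/crop.png',np.hstack([a,b]))
```

```text
red 7 ((620.0618286132812, 241.541748046875), (94.1766128540039, 196.6783905029297), 76.16099548339844)
red 18 ((604.3692016601562, 227.34762573242188), (95.9013671875, 160.3389892578125), 86.19738006591797)
yel 7 ((634.1149291992188, -41.97697067260742), (97.60609436035156, 201.71322631835938), 85.72154998779297)
yel 18 ((635.40380859375, -41.672080993652344), (102.27218627929688, 201.859619140625), 87.75462341308594)
small [ 429.8    2.8   43.3   57.9  -89.2   32.1 1067. ]
small [ 430.2    2.6   43.3   58.6  -87.6   32.1 1067. ]
big [ 4.161e+02 -1.271e+02  6.080e+01  6.120e+01 -1.400e+00  4.900e+01
  2.075e+03]
big [ 415.9 -128.2   59.7   59.8  -88.7   49.2 2016. ]
```

View pics/crop.png

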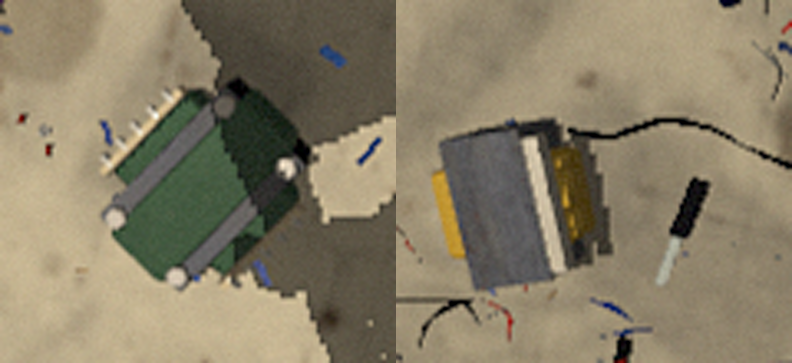

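The left crop shows the green transformer. Its grey bars run along y at about 135°, and the tag strips stick out along x at about 45°, so I grip at 45°. The right crop shows the small transformer with its yellow winding bulging along world y, so I grip the core at about 8.5°. I'll refit the red and yellow trays, then pick the small transformer.

```bash
cat >> fit.py <<'E'
def quat(phi):
    y=np.array([np.cos(phi),np.sin(phi),0]); x=np.array([-y[1],y[0],0])
    return np.roll(R.from_matrix(np.stack([x,y,[0,0,-1]],1)).as_quat(),1)
def best(p,phi):  # wrist half-turn with the smaller last joint
    c=[(abs(j[5]),i) for i in(-1,0,1) if (j:=bot.ik(p,quat(phi+i*np.pi))) is not None]
    return quat(phi+min(c)[1]*np.pi)
def pick(x,y,phi,zg,force,r=None,zlo=None,pre=85):
    p=[x,y,175]; bot.move_gripper(pre); bot.move_to(p,best(p,phi))
    if r:
        f=fit([shot('wrist','close')],(x,y),r,zlo); print('close',f); x,y=f[:2]
        bot.servo_line([x,y,130])
    hit=bot.servo_line([x,y,zg],speed=90,until_force=12)
    bot.move_gripper(5,force); s=bot.read_state()
    print('hit',hit,'z',s['ee_pos'].round(1),'w',s['grip_width'],s['grip_force'],s['clock'])
    bot.servo_line([x,y,zg+40],speed=80); s=bot.read_state(); print('lift w',s['grip_width'],s['grip_force'],s['ft_force'].round(1))
    bot.servo_line([x,y,170],speed=200)
def place(x,y,phi,zg,openw):
    p=[x,y,170]; bot.move_to(p,best(p,phi)); bot.servo_line([x,y,zg+18],speed=120)
    hit=bot.servo_line([x,y,zg+8.5],speed=12,until_force=4); s=bot.read_state()
    print('set',hit,'dz',(s['ee_pos']-[x,y,zg]).round(1),s['ft_force'].round(1))
    bot.move_gripper(openw); bot.servo_line([x,y,zg+25],speed=60); bot.servo_line([x,y,200],speed=250)
    print('t',bot.read_state()['clock'])
E
python3 - <<'E'
from fit import *
print(bot.tip_reach)
for n,c,mk,im,th in(('red',(617,225),lambda i:(i[...,2]>90)&(i[...,1]<70)&(i[...,0]<70),'w1',-4),('yel',(629,-46),lambda i:(i[...,2]>120)&(i[...,1]>90)&(i[...,0]<90),'w2',-1.4),('blue',(615,80),lambda i:(i[...,0]>90)&(i[...,2]<80),'w1',1.6)):
    im=load(im); P=cloud(im); k=mk(im['image'].astype(int))&(P[...,2]>7)&(P[...,2]<26)&(abs(P[...,0]-c[0])<115)&(abs(P[...,1]-c[1])<65)
    Q=P[k][:,:2]; res=[]
    for t in np.radians(np.arange(-5,5.1,.25)):
        X=(Q-c)@np.array([[np.cos(t),-np.sin(t)],[np.sin(t),np.cos(t)]])
        m=abs(X[:,0])<80; l,h=np.percentile(X[m,1],[.7,99.3]); l2,h2=np.percentile(X[abs(X[:,1])<40,0],[.5,99.5]); res.append((h-l,t,l,h,l2,h2))
    b=min(res); t=b[1]; o=np.array([(b[4]+b[5])/2,(b[2]+b[3])/2]); print(n,np.degrees(t),np.round(b,2),(np.array(c)+[np.cos(t)*o[0]-np.sin(t)*o[1],np.sin(t)*o[0]+np.cos(t)*o[1]]).round(1))
pick(436.5,-328.7,np.radians(8.5),33,60,42,38)
E
```

```text
19.0
red -3.25 [ 9.142e+01 -6.000e-02 -4.728e+01  4.414e+01 -9.295e+01  9.057e+01] [615.7 223.5]
yel -2.25 [ 9.271e+01 -4.000e-02 -4.732e+01  4.539e+01 -9.467e+01  8.804e+01] [625.6 -46.8]
blue 1.5000000000000002 [ 9.108e+01  3.000e-02 -4.442e+01  4.666e+01 -9.062e+01  9.199e+01] [615.7  81.1]
close [ 429.4 -330.3   48.2   69.4  -79.7  158.6 5263. ]
hit False z [ 430.4 -330.8   34.3] w 54.91324368343268 64.27662491798401 6.5417
lift w 54.99751074443302 64.34130191802979 [-0.   0.2 -5.5]
```

```bash
sed -i 's/(x,y),r,zlo); print/(x,y),r,zlo,zlo+25); print/' fit.py
python3 - <<'E'
from fit import *
place(661,82,np.radians(91.5),33,72)
pick(427,151,np.radians(45),34,70,48,40)
shot('wrist','held')
E
```

```text
set True dz [-0.  -0.  11.4] [-1.  -0.1  5.5]
t 12.7
close [ 426.3  151.1   68.1   69.5   44.6   57.4 9030. ]
hit False z [426.6 151.2  34.7] w 58.872538477062285 75.80832123756409 16.05
lift w 58.953044697790226 76.01488709449768 [ 0.1  0.1 -5.3]
```

View pics/held.png

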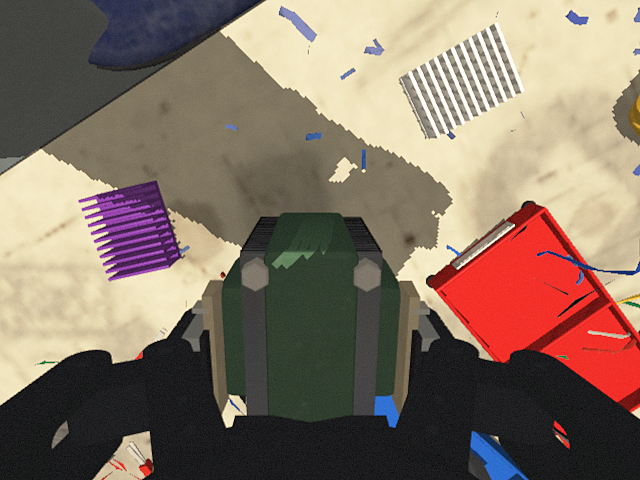

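The picture shows the green transformer square in the jaws: bars at columns 255 and 365, tag strips at the pads. Next I'll place it, check the blue tray, and pick the large reel.

Run:
```python
from fit import *
place(570.1,79.6,np.radians(91.5),34,78)
bot.move_to([500,-20,330],quat(np.pi/2)if 0 else [0,0,1,0]); c=shot('wrist','chk'); print(fit([c],(661,82),48,45,80),fit([c],(570,80),50,50,80))
pick(416,-127.5,np.radians(90),33,50,40,40)
```

```text
set True dz [-0.1 -0.  10.8] [-1.3 -1.   5.6]
t 21.525
[ 659.7   77.3   48.2   49.4  -89.2   62.3 1586. ] [ 569.3   78.9   68.3   69.9  -89.5   67.6 3598. ]
close [ 414.9 -128.5   60.7   61.5   87.5   48.5 6523. ]
hit False z [ 415.1 -128.5   33.8] w 60.12126157044164 51.78907687193714 27.0833
lift w 60.3569630730534 54.61018507601693 [-0.5  0.3 -3.6]
```

View pics/chk.png

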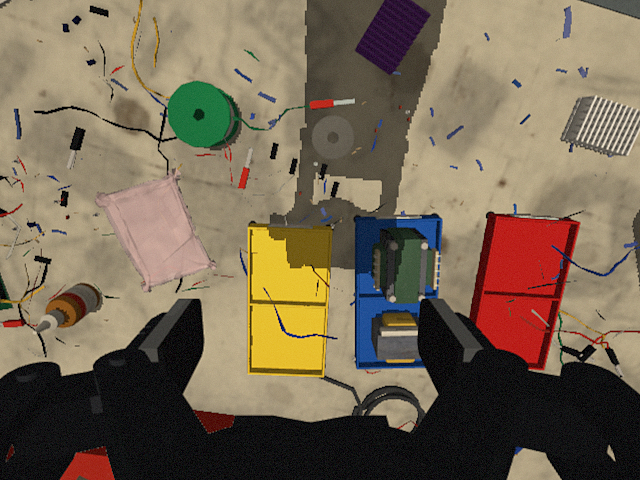

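The blue tray holds both transformers standing flat: green at (405,270), small at (397,337), with top heights 67.6 and 62.3 as expected. Next is the large reel into the yellow tray's far bay, then the small reel.

Run:
```python
from fit import *
place(671,-48.6,np.radians(87.75),33,76)
pick(438,3,np.radians(90),21,25,26,24,70)
c=shot('wrist','held2'); cv2.imwrite('pics/held2s.png',cv2.resize(c['image'],(400,300)))
```

```text
set True dz [-0.1  0.  10.9] [-1.6 -0.8  5.6]
t 32.575
close [4.363e+02 2.400e+00 4.340e+01 4.360e+01 3.580e+01 3.090e+01 2.827e+03]
hit False z [436.5   2.3  21.5] w 43.32476346107965 24.689164244919084 35.9667
lift w 43.10003386813629 25.57116048701573 [ 0.   0.4 -0.9]
```

View pics/held2s.png

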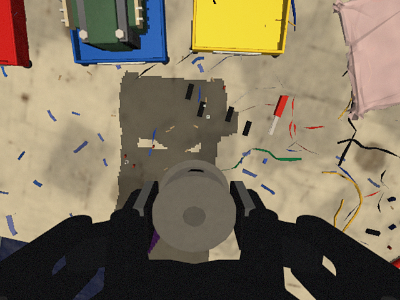

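The small reel sits level in the jaws at (193,208). I'll place it, then pick the silver heat sink; it was at (600,125) in the last tray check picture, and the purple one stays where it is.

Run:
```python
from fit import *
place(580.1,-45,np.radians(87.75),21,53)
pick(426.2,287.5,np.radians(-16.2),20,30,38,20,72)
c=shot('wrist','held3'); cv2.imwrite('pics/held3s.png',cv2.resize(c['image'],(400,300)))
```

```text
set True dz [-0.1  0.  10.5] [-1.7  0.2  5.6]
t 41.3
close [ 425.6  286.9   45.    59.3  -16.1   28.2 3721. ]
hit False z [425.8 287.   20.4] w 44.833322603985394 31.51000142097473 45.2333
lift w 44.72535809289621 30.766151547431946 [-0.  -0.  -1.2]
```

View pics/held3s.png

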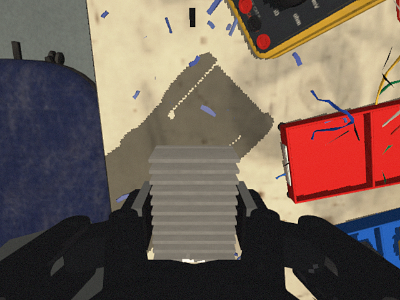

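The silver heat sink is held square at (193,205).

Run:
```python
from fit import *
place(570.3,226.1,np.radians(86.75),20,54)
bot.move_to([430,90,400],[0,0,1,0]); bot.dwell(.3); c=shot('wrist','fin')
for p,z in(((570,226),25),((570,80),50),((661,82),45),((580,-45),25),((671,-49),45)): print(fit([c],p,48,z,80))
print(bot.read_state()['clock'])
```

```text
set True dz [-0.  -0.  10.5] [-1.  -0.1  5.5]
t 51.6667
[ 565.   237.4   55.2   77.4  -57.7   38.9 1041. ]
[ 569.5   79.2   67.9   70.1  -88.5   67.8 2387. ]
[ 660.3   81.3   50.7   55.8    0.    62.4 1299. ]
[571.9 -52.1  20.3  40.8  34.9  41.6 324. ]
None
53.1
```

View pics/fin.png

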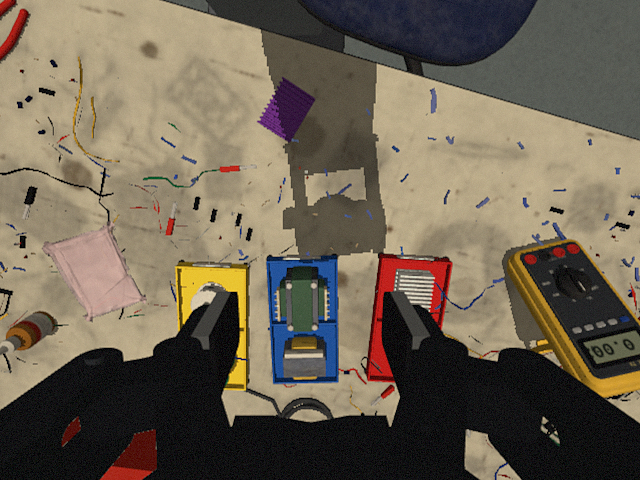

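Both transformers are fine, and so are the bottle (25,330) and the multimeter (570,310). The fingers hide the reels and part of the heat sink, so I need one more look.

Run:
```python
from fit import *
bot.move_to([480,-20,330],[0,0,1,0]); bot.dwell(.3); c=shot('wrist','fin2')
for p,z,r in(((570,226),30,42),((580,-45),34,30),((671,-49),50,42)): print(fit([c],p,r,z,75))
```

```text
[ 570.7  235.    60.    65.8   -3.3   38.5 1809. ]
[ 580.8  -45.2   43.    43.5  -55.6   41.4 1091. ]
[ 668.2  -47.5   61.7   69.    69.6   59.9 2097. ]
```

View pics/fin2.png

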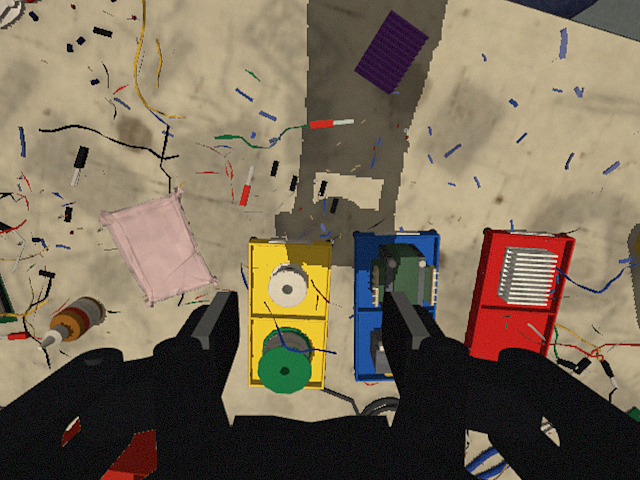

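All five parts are in their bays with tops at the expected heights: small reel (288,285), large reel (285,360), heat sink (527,276). The purple block (392,50) and the bottle haven't moved.

```bash
python3 -c "
from rig import bot
print(bot.finish_job())"
```

```text
the job is handed in; nothing more can be done
None
```

I sorted all five parts into their trays, set down upright one to a bay and released, with the flux bottle and multimeter untouched, and handed the job in at about 54 s of the 125 s allowed; no verdict came back.

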